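Take the mesh filter out of the air cleaner

ROBOT

A 6-joint arm with a two-finger parallel gripper is mounted at the origin on a cart in front of the work surface, level with it; the furniture and walls round the work are solid. World frame = base frame: x ahead of the robot, y to its left, z up, the work surface at z = 0. Lengths are in m, angles in degrees, forces in N, time in s.
With the tool pointing down it reaches from about 0.4 to 0.825 m from the base axis. Payload 7 kg.
Tool frame: the origin (TCP) lies between the finger pads; the fingertips stand 25 mm ahead of it and the grasp point (between the pads) lies 6 mm ahead of it; z points along the fingers, y is the line along which they close (so a half turn about z gives the same grasp; the last joint's range is limited). The gripper opens to 88 mm and grips with 3 to 60 N. Pads are 19 mm wide; open, the fingers measure 130 mm over their backs; the gripper's body (78 mm by 193 mm) begins 47 mm behind the grasp point.
Start: joints at [79.933, 20.546, 0.682, 0, -70.136, -16.507], TCP at [0.302, 0.604, 0.229] pointing down, gripper open.
Joint ranges: [-176.03, 176.03], [-82.01, 121.73], [-58.28, 71.71], [-173.87, 95.51], [-174.79, -0.11], [-173.66, 173.66]. Speed limits (degrees/s): [136.94, 136.94, 172.46, 180, 180, 180].

INTERFACE

Orientations are given as [roll, pitch, yaw] about the fixed x, y, z axes, in that order (R = Rz(yaw) Ry(pitch) Rx(roll)).
In Python, from plant import r gives the robot as it stands.
- The arm moves only by the shell command python3 -m crank 'ROWS' [FORCE]. ROWS is JSON, a list of rows, each a list of 3 entries, a list of its own where there are three numbers: the turn, a rotation vector about the tool's x, y, z in degrees, then the shift along the tool's x, y, z in cm, then the closure, from -1 (fully open) to 1 (shut). In form: [[[wx, wy, wz], [dx, dy, dz], fingers], ...]. A call has 1 to 8 rows; each row shifts and turns the commanded pose from where the row before left it, along the tool's axes as they then stand; what a row does not reach is not made up. A row lasts 1/10 s, in which the tool goes at most 50 mm and 8.59 degrees, less where a joint would pass 70% of its speed; a pose out of reach is approached as far as the arm can. A call with a gripper value outside its range is refused whole. The fingers move at their own pace and stop on an object; FORCE is the grip in N (left out, the last holds). Time passes only in rows, so rows that do not move let the fingers close. It gives the time, the measured TCP pose, the force, the opening and the grip force at its end, in the units of the state.
- r.get_state(): the state, without advancing time (a new reading comes with each control period).
- r.capture(name): name is "side" or "top" or "wrist"; returns a dict with "color" (480x640x3 uint8, red, green, blue), "range_z" (480x640 float32, m along the optical axis (not along the pixel's ray), 0 where there is no reading), "intrinsics" (3x3 intrinsics, pixels), "world_from_camera" (4x4, takes a point from camera to world coordinates); the wrist camera has in their place "hand_eye" (4x4, takes a point from camera to tool coordinates, whose origin is the TCP and whose axes are the flange's). Camera axes: x right, y down, z forward; pixel columns grow to the right and rows downward; lengths in m; the calibration is good to about 2 mm. A picture is of the moment at which its call begins: read the wrist's pose just before it.
- r.close_job(): hands the job in; it is judged then, once.
The state is a dict: "time_s": time; "joints": joint angles; "qd": joint speeds; "joint_torque": joint torques, N m; "tcp_pos": TCP position; "eef_rot": TCP orientation; "contact_force": force on the tool from outside, world axes, zero at the start; "moment": the same for the moment, N m; "gripper_width": finger opening in m; "gripper_force": force on a finger pad.
Only numpy, scipy, OpenCV 4.12 (cv2) and the standard library are available. Lean on these libraries where they do the work, as an engineer would, in place of code of your own. Each camera call takes 0.05 s, during which the arm holds its last target. There are 200 camera calls.

TASK

Lift the cover of the small air cleaner on the worktop by its pull tab and swing it open past upright so that it stays open, then draw the mesh filter (the one with the wide flat grip) up out of its slot, leaving the solid filter beside it where it is. Carry the mesh filter over the sink and finish while holding it there still in the gripper, upright with its grip at the top and its lower edge a hand's breadth or so above worktop level, ready to be rinsed. Do not disturb the dish brush, lime, salt shaker or tin.

Things in the scene. Friction and masses are not known exactly. Their poses are not given: they have to be found in the camera images.
- cleaner: White plastic air cleaner, fixed on the worktop: open housing 120 x 170 x 76 mm (x, y, z), 114 mm high with its hood-like cover. Origin: centre of the underside; -x points out of its front (pull tab side), z up. Inside, two slots along x, centred at x = -12, y = +28 and -28 mm: floor at z = 12 mm, cheeks 10 mm apart, 40 mm high. Each holds one filter; which is where varies.
- cover (a joint): Hinge of the cover, rad: 0 shut, grows as the front edge goes up and back, 1.57 upright, stop at 2.0. May start ajar (up to 0.2). Friction hinge: it stays where it is left; 1 to 3 N at the pull tab moves it. The cover is 124 x 174 mm with a 34 mm deep skirt all round and hides both filters when shut.
- cover_hinge (a point): Point on the hinge axis at the middle of the rear rim of the air cleaner (cleaner frame x = +60, y = 0, z = 78 mm). The hinge axis runs along the cleaner's y axis.
- cover_tab (a point): Centre of the grey pull tab's roll, a cylinder 12 mm thick, 26 mm long, lying along the hinge axis 33 mm clear of the cover's front face, on a neck 12 mm wide, 5 mm thick. Moves with the cover; when shut it lies 155 mm in front of and 24 mm above the hinge axis. Pinched by its two flat ends it turns in the fingers as the cover swings.
- mesh_filter: The part wanted: upright plate 84 x 6 x 60 mm (x, y, z), grey frame with steel mesh, and on top a wide flat grip 50 mm long (x), 8 mm thick (y), from z = 60 to 90 mm, which stands 26 mm above the housing rim. Loose, about 60 g. Origin: centre of its lower edge, on the slot floor; x along plate and slot, y through its thickness, z up.
- solid_filter: The other insert, to be left in place: same plate 84 x 6 x 60 mm but solid black, with a small round knob 16 mm in diameter on a thin stem on top (top at z = 90 mm). Loose, about 90 g. Origin: centre of its lower edge; axes as for the mesh filter.
- sink_centre (a point): Middle of the sink, at worktop level. The sink opening is about 330 mm (world x) by 440 mm (world y), its front edge 165 mm nearer the robot than this point. The tap arches over the rear of the sink, so the nearer half is the clear place to hold things.
- dish_brush: White and blue dish brush, 270 mm long, 36 mm high, lying on the worktop in front of the sink. Bystander. Origin: centre of its underside.
- lime: Green lime, 48 x 44 x 45 mm, on the worktop in front of the sink's left end. Bystander. Origin: centre of its underside as placed.
- salt_shaker: Glass salt shaker with grey top, 44 mm across, 90 mm high, standing to the left of the air cleaner. Bystander. Origin: centre of its underside.
- tin: Food tin 57 mm across, 72 mm high, standing to the left of the air cleaner, further back. Bystander. Origin: centre of its underside.
Not all that is in view belongs to the job. There is more than one size of the cleaner; the one meant has the size given above.

How it is judged (in metres and radians):
On the way, in this order (a step that is already met when the one before it is completed fails the run):
1. the cover is swung open to upright or beyond while both filters are still in their slots (value of joint cover above 1.5 rad and z of mesh_filter in the frame of cleaner below 0.03 m), for 0.2 s.
2. the mesh filter is drawn up, held by the fingers, its lower edge clear above the rim (z of mesh_filter in the frame of cleaner above 0.08 m and contact force between the fingers and mesh_filter above 1 N), for 0.1 s.
At the end, for the whole second after the job is handed in: Mesh filter held still in the fingers (over 1 N, under 0.03 m/s) over the sink opening, upright within 0.35 rad, lower edge 0.03 to 0.25 m above worktop level; cover open over 1.4 rad; solid filter still down in its slot (contact force between the fingers and mesh_filter above 1 N and world x of mesh_filter between 0.545 and 0.835 m and world y of mesh_filter between -0.4 and 0 m and height (world z) of mesh_filter between 0.03 and 0.25 m and angle between mesh_filter's own z axis and vertical below 0.35 rad and linear speed of mesh_filter below 0.03 m/s and value of joint cover above 1.4 rad and z of solid_filter in the frame of cleaner below 0.03 m); the arm keeps its last pose, push and grip.
It fails at once if the solid filter is pulled out of place (distance of solid_filter from where it was at the start of the episode above 0.02 m).
It fails at once if a bystander is disturbed (moved over 3 cm) (distance of any of dish_brush, lime, salt_shaker, tin from where it was at the start of the episode above 0.03 m).
It also fails if it takes over 53 s, if anything falls off the work surface, if the arm or the gripper's body presses on something with over 40 N, if the wrist force passes 120 N, or if a joint passes its speed limit or range.

## Working session

There is one attempt and no reset: what is moved stays moved. The work goes in short steps, Python scripts to look and compute and a shell command to move; the robot and the scene stay as the last step left them, time stands still between calls to the robot, and variables do not carry over. Pictures are saved under pics/ and viewed, at most 10 in all, crops included, and the job is handed in when it is done.

```bash
ls; mkdir -p pics; python3 - <<'E'
from plant import r
import cv2,numpy as np,pickle
s=r.get_state();print(s)
d={}
for n in("top","side"):
    c=r.capture(n);d[n]=c;cv2.imwrite(f"pics/{n}0.png",c["color"][:,:,::-1]);print(n,c["intrinsics"],c["world_from_camera"])
pickle.dump(d,open("c0.pkl","wb"))
E
```

```text
pics
{'time_s': 0.0, 'joints': array([ 7.99335160e+01,  2.05912455e+01,  6.34102237e-01, -2.15723410e-02,
       -7.01350752e+01, -1.65065049e+01]), 'qd': array([ 0.02525638,  0.11173049, -0.05295365,  0.03427857,  0.00545051,
       -0.04427556]), 'joint_torque': array([-1.54633934e-03, -5.82724714e+01,  2.93052953e+01,  6.99731693e+00,
        6.71006273e-03, -1.73979934e-04]), 'tcp_pos': array([0.30175566, 0.60325495, 0.22782275]), 'eef_rot': array([ 1.7990582e+02, -6.7606140e-03, -2.6580330e+01]), 'contact_force': array([ 0.17401722, -0.07827551, -0.84916821]), 'moment': array([-0.00987841, -0.00420113,  0.01705114]), 'gripper_force': 0.0, 'gripper_width': 0.08757236386029692}
top [[584.1359247    0.         308.9098274 ]
 [  0.         584.1359247  234.87363655]
 [  0.           0.           1.        ]] [[ 0.01330656 -0.99736154  0.07136449  0.44997894]
 [-0.99986335 -0.01257188  0.01073404  0.18079859]
 [-0.00980853 -0.07149757 -0.99739255  1.51381171]
 [ 0.          0.          0.          1.        ]]
side [[447.83309175   0.         317.55324846]
 [  0.         447.83309175 241.51965576]
 [  0.           0.           1.        ]] [[ 0.64794833  0.46846075 -0.60058928  1.18406722]
 [ 0.76160075 -0.4101438   0.50174333 -0.33268531]
 [-0.01128091 -0.782513   -0.62253205  0.75103395]
 [ 0.          0.          0.          1.        ]]
```

View pics/top0.png

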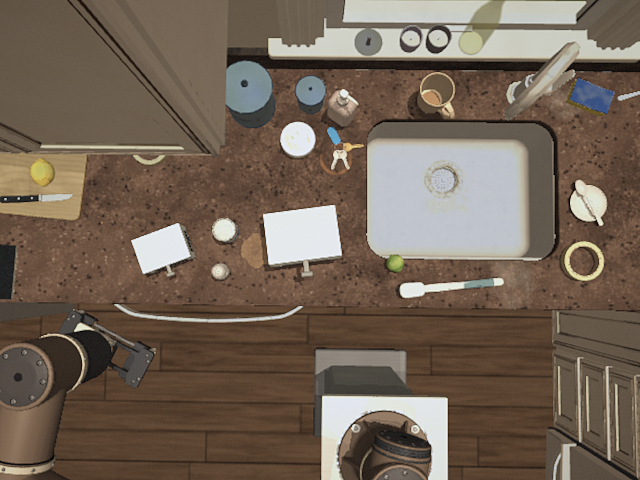

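View pics/side0.png

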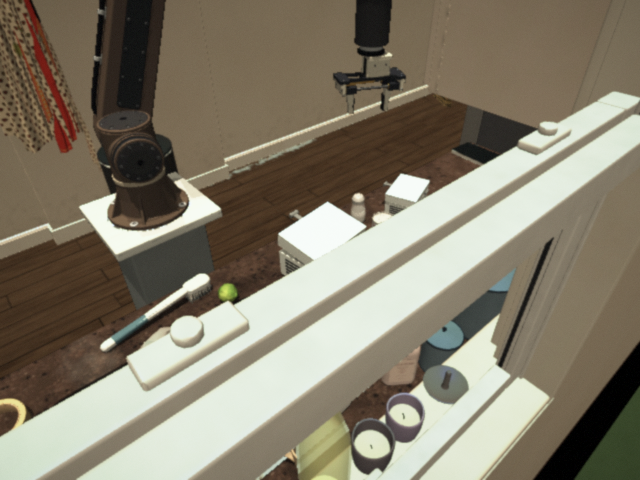

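The top view shows two possible cleaners: a large white box (302,237) with its tab at (307,268), and a small one (162,248) with its tab at (170,272). At about 1.4 m, 174 mm comes to roughly 73 px, so it is the large one. The round white tin is at (224,231), the shaker at (220,271), the lime at (396,263) and the brush at (450,287). Next I measure the large box and take a close crop of it.

```bash
cat > h.py <<'E'
import cv2,numpy as np
def pts(c,T=None):
    K=c["intrinsics"];z=c["range_z"];v,u=np.mgrid[:480,:640]
    P=np.stack([(u-K[0,2])/K[0,0]*z,(v-K[1,2])/K[1,1]*z,z,np.ones_like(z)],-1)
    return (P@(c["world_from_camera"] if T is None else T).T)[...,:3]
E
python3 - <<'E'
import pickle,cv2,numpy as np
from h import pts
c=pickle.load(open("c0.pkl","rb"))["top"];W=pts(c);im=c["color"]
cv2.imwrite("pics/crop0.png",cv2.resize(im[190:290,130:360][:,:,::-1],None,fx=3.4,fy=3.4,interpolation=cv2.INTER_CUBIC))
m=((im.min(2)>200)).astype(np.uint8);
n,l,st,ce=cv2.connectedComponentsWithStats(m)
k=l[237,302];print(st[k])
cs,_=cv2.findContours((l==k).astype(np.uint8),0,2)
rc=cv2.minAreaRect(cs[0]);print(rc)
P=W[cv2.erode((l==k).astype(np.uint8),np.ones((5,5)))>0]
A=np.c_[P[:,:2],np.ones(len(P))];co=np.linalg.lstsq(A,P[:,2],rcond=None)[0];print("plane",co,P[:,2].min(),P[:,2].max())
K=c["intrinsics"];T=c["world_from_camera"]
def ray(u,v,co):
    d=T[:3,:3]@np.array([(u-K[0,2])/K[0,0],(v-K[1,2])/K[1,1],1]);o=T[:3,3]
    t=(co[0]*o[0]+co[1]*o[1]+co[2]-o[2])/(d[2]-co[0]*d[0]-co[1]*d[1]);return o+t*d
B=[ray(*p,co) for p in cv2.boxPoints(rc)];print(np.round(B,4));
for i in range(4):print(np.linalg.norm(B[i]-B[i-1]))
print("tab",[(v,u,np.round(W[v,u],3).tolist()) for v in range(262,279,2) for u in(303,307,311)])
for n,(u,v) in dict(brush=(412,290),brush2=(500,282),lime=(396,263),tin=(224,231),shaker=(220,271)).items():print(n,W[v,u])
E
```

```text
[ 263  205   79   59 3657]
((301.51116943359375, 234.0854949951172), (50.399166107177734, 73.16285705566406), 82.56858825683594)
plane [-0.60917244 -0.12673673  0.49166806] 0.10906924359002756 1.5138117117834406
[[0.6027 0.3124 0.0849]
 [0.6273 0.1344 0.0925]
 [0.5022 0.1208 0.1705]
 [0.4784 0.2878 0.1638]]
0.14920991933512046
0.17981853302926804
0.14809069059608337
0.1688448556048487
tab [(262, 303, [0.485, 0.209, 0.126]), (262, 307, [0.485, 0.199, 0.12]), (262, 311, [0.488, 0.191, 0.002]), (264, 303, [0.48, 0.209, 0.125]), (264, 307, [0.48, 0.199, 0.122]), (264, 311, [0.483, 0.191, 0.005]), (266, 303, [0.475, 0.209, 0.126]), (266, 307, [0.475, 0.199, 0.129]), (266, 311, [0.478, 0.191, 0.005]), (268, 303, [0.472, 0.211, 0.004]), (268, 307, [0.471, 0.199, 0.121]), (268, 311, [0.472, 0.191, 0.005]), (270, 303, [0.467, 0.211, 0.002]), (270, 307, [0.466, 0.199, 0.13]), (270, 311, [0.467, 0.19, -0.003]), (272, 303, [0.461, 0.208, 0.131]), (272, 307, [0.461, 0.199, 0.131]), (272, 311, [0.461, 0.19, 0.135]), (274, 303, [0.456, 0.208, 0.133]), (274, 307, [0.456, 0.199, 0.135]), (274, 311, [0.456, 0.19, 0.13]), (276, 303, [0.451, 0.208, 0.136]), (276, 307, [0.452, 0.201, 0.005]), (276, 311, [0.452, 0.19, 0.003]), (278, 303, [0.446, 0.211, 0.004]), (278, 307, [0.446, 0.201, 0.001]), (278, 311, [0.447, 0.19, -0.002])]
brush [ 0.42001795 -0.06421282  0.0372813 ]
brush2 [ 0.442936   -0.29010097  0.02059857]
lime [ 0.48695636 -0.022074    0.05034564]
tin [0.56041427 0.40757838 0.06810489]
shaker [0.46090202 0.41211882 0.08671119]
```

View pics/crop0.png

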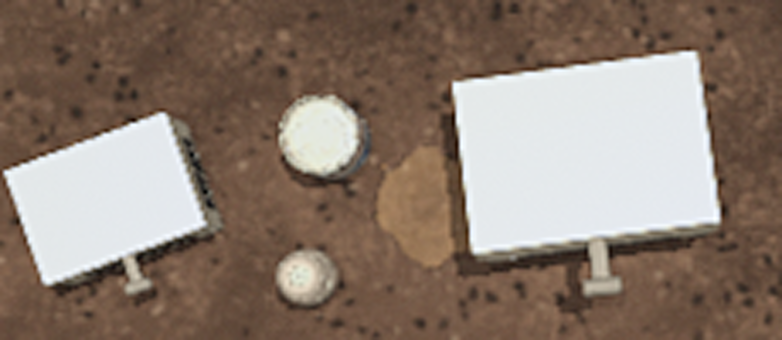

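The crop confirms the large cleaner, with its tab roll at crop (602,287), which is full-image (307,274). I'll refit the plane robustly, since some depth readings dropped out.

```bash
python3 - <<'E'
import pickle,cv2,numpy as np
from h import pts
c=pickle.load(open("c0.pkl","rb"))["top"];W=pts(c);im=c["color"]
n,l,st,ce=cv2.connectedComponentsWithStats((im.min(2)>200).astype(np.uint8));mk=(l==l[237,302]).astype(np.uint8)
rc=cv2.minAreaRect(cv2.findContours(mk,0,2)[0][0])
P=W[cv2.erode(mk,np.ones((5,5)))>0];P=P[P[:,2]<.2]
for _ in range(4):
    A=np.c_[P[:,:2],np.ones(len(P))];co=np.linalg.lstsq(A,P[:,2],rcond=None)[0];e=P[:,2]-A@co;P=P[abs(e)<.008]
print("plane",co,P[:,2].min(),P[:,2].max(),e.std())
K=c["intrinsics"];T=c["world_from_camera"]
def ray(u,v,co):
    d=T[:3,:3]@np.array([(u-K[0,2])/K[0,0],(v-K[1,2])/K[1,1],1]);o=T[:3,3]
    t=(co[0]*o[0]+co[1]*o[1]+co[2]-o[2])/(d[2]-co[0]*d[0]-co[1]*d[1]);return o+t*d
B=np.array([ray(*p,co) for p in cv2.boxPoints(rc)]);print(np.round(B,4),[np.linalg.norm(B[i]-B[i-1]) for i in range(4)])
f=B[np.argsort(B[:,0])];fr=f[:2].mean(0);re=f[2:].mean(0)
x=(re-fr)[:2];x/=np.linalg.norm(x);g=co[:2]@x
yaw=np.degrees(np.arctan2(x[1],x[0]));print("yaw",yaw,"cover ang deg",-np.degrees(np.arctan(g)),fr,re)
ed=f[0]-f[1] if f[0,1]>f[1,1] else f[1]-f[0];print("yaw from front edge",np.degrees(np.arctan2(-ed[0],ed[1])))
ed=f[2]-f[3] if f[2,1]>f[3,1] else f[3]-f[2];print("rear",np.degrees(np.arctan2(-ed[0],ed[1])))
print("tab ctr z.129:",ray(307,274,[0,0,.129]))
E
```

```text
plane [-0.14435234 -0.02219515  0.20853747] 0.10906924359002756 0.13923734214455985 0.002868234988772256
[[0.5994 0.3096 0.1151]
 [0.6245 0.1351 0.1154]
 [0.5036 0.1191 0.1332]
 [0.479  0.2903 0.1329]] [np.float64(0.12324913256714269), np.float64(0.17621925711570077), np.float64(0.12320877204078289), np.float64(0.17289257916861878)]
yaw 8.333556080154388 cover ang deg 8.309019755782927 [0.4913205  0.2046869  0.13307115] [0.61195743 0.22235809 0.11526471]
yaw from front edge 8.171188162046189
rear 8.161427759731913
tab ctr z.129: [0.45621949 0.19898501 0.129     ]
```

```bash
cat >> h.py <<'E'
from scipy.spatial.transform import Rotation as R
YAW=8.2;HX=np.array([.6048,.2213,.078])
def cl(x,y,z=0):  # cleaner-frame offset from hinge (mm) -> world
    c,s=np.cos(np.radians(YAW)),np.sin(np.radians(YAW));return HX+np.array([c*x-s*y,s*x+c*y,z])/1000
def tab(th):return cl(-155*np.cos(th)+24*np.sin(th),0,155*np.sin(th)+24*np.cos(th))
def to(s,p,rpy=(180,0,8.2)):
    "turn (tool rotvec deg), then shift in cm in the turned tool axes"
    A=R.from_euler('xyz',s["eef_rot"],degrees=True);B=R.from_euler('xyz',rpy,degrees=True)
    return np.round((A.inv()*B).as_rotvec(degrees=True),1),np.round(B.inv().apply(np.array(p)-s["tcp_pos"])*100,2)
def grasp(p):return np.array(p)+[0,0,.006]   # TCP for a tool-down grasp at p
E
python3 - <<'E'
import pickle,numpy as np
from h import *
from plant import r
c=pickle.load(open("c0.pkl","rb"))["top"];W=pts(c)
print([np.round(W[v,u],2).tolist() for u,v in((205,140),(215,149),(180,150),(210,60))])
s=r.get_state();t=tab(.145);print(t,tab(1.75),tab(1.62));print(to(s,grasp(t)+[0,0,.06]))
E
```

```text
[[0.67, 0.36, 0.58], [0.67, 0.36, 0.5], [0.67, 0.42, 0.5], [0.79, 0.35, 0.61]]
[0.456427   0.19991912 0.12414447] [0.6555199  0.22860885 0.22623992] [0.63607143 0.22580628 0.231632  ]
(array([  0.1,   0. , -34.8]), array([ 9.55, 42.13,  3.78]))
```

```bash
python3 -m crank '[[[0,0,-7],[0,0,0],-1],[[0,0,-7],[0,0,0],-1],[[0,0,-7],[0,0,0],-1],[[0,0,-7],[0,0,0],-1],[[0,0,-6.8],[0,0,0],-1]]' 20; python3 -m crank '[[[0,0,0],[0.8,3.5,0],-1],[[0,0,0],[0.8,3.5,0],-1],[[0,0,0],[0.8,3.5,0],-1],[[0,0,0],[0.8,3.5,0],-1],[[0,0,0],[0.8,3.5,0],-1],[[0,0,0],[0.8,3.5,0],-1],[[0,0,0],[0.8,3.5,0],-1],[[0,0,0],[0.8,3.5,0],-1]]'; python3 -m crank '[[[0,0,0],[0.8,3.5,0],-1],[[0,0,0],[0.8,3.5,0],-1],[[0,0,0],[0.8,3.5,0],-1],[[0,0,0],[0.8,3.5,0],-1],[[0,0,0],[0,0,0],-1],[[0,0,0],[0,0,0],-1]]'
python3 - <<'E'
from h import *;from plant import r
s=r.get_state();c=r.capture("wrist");cv2.imwrite("pics/w1.png",c["color"][:,:,::-1])
print(s["time_s"],s["tcp_pos"],s["eef_rot"],to(s,grasp(tab(.145))))
Tw=np.eye(4);Tw[:3,:3]=R.from_euler('xyz',s["eef_rot"],degrees=True).as_matrix();Tw[:3,3]=s["tcp_pos"]
M=Tw@c["hand_eye"];q=np.linalg.inv(M)@np.r_[tab(.145),1];K=c["intrinsics"];print("predicted tab px",(K@q[:3])[:2]/q[2])
np.save("M1.npy",M);np.save("W1.npy",pts(c,M))
E
```

```text
time_s: 0.6
tcp_pos: [0.3018, 0.6034, 0.2282]
eef_rot: [180.0, 0.0, 8.5]
contact_force: [-0.3, 0.3, 0.2]
gripper_width: 0.0876
gripper_force: 0.0
time_s: 1.4
tcp_pos: [0.4055, 0.3341, 0.2286]
eef_rot: [180.0, 0.0, 8.2]
contact_force: [0.8, 0.2, -0.2]
gripper_width: 0.0878
gripper_force: 0.0
time_s: 2.0
tcp_pos: [0.4572, 0.2009, 0.2286]
eef_rot: [-180.0, 0.0, 8.1]
contact_force: [-0.2, 0.8, 0.2]
gripper_width: 0.0877
gripper_force: 0.0
2.0 [0.45716233 0.20093477 0.22862899] [-1.79999536e+02  1.50370933e-02  8.11244122e+00] (array([-0. ,  0. , -0.1]), array([-0.09,  0.09,  9.85]))
predicted tab px [320.65851868 241.94085801]
```

View pics/w1.png

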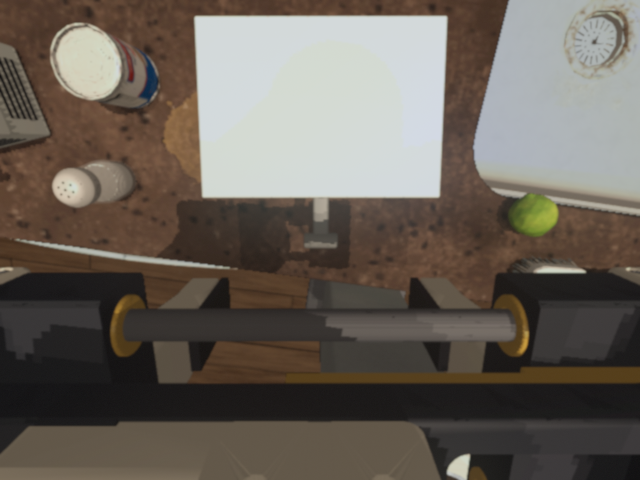

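The roll is seen at (320,240) and was predicted at (321,242), so it is well aligned. I'll descend and pinch.

```bash
python3 -m crank '[[[0,0,0],[0,0,3],-1],[[0,0,0],[0,0,3],-0.5],[[0,0,0],[-0.1,0.1,2],-0.3],[[0,0,0],[0,0,1.2],-0.2],[[0,0,0],[0,0,0.6],0],[[0,0,0],[0,0,0],1],[[0,0,0],[0,0,0],1],[[0,0,0],[0,0,0],1]]' 20;python3 -m crank '[[[0,0,0],[0,0,0],1],[[0,0,0],[0,0,0],1],[[0,0,0],[0,0,0],1]]'
```

```text
time_s: 2.85
tcp_pos: [0.4568, 0.2012, 0.1317]
eef_rot: [-179.9, -0.1, 8.2]
contact_force: [0.5, -0.1, -0.0]
gripper_width: 0.0372
gripper_force: 0.0
time_s: 3.15
tcp_pos: [0.4564, 0.2006, 0.1311]
eef_rot: [-180.0, -0.0, 8.2]
contact_force: [-0.3, -0.6, 0.6]
gripper_width: 0.0134
gripper_force: 0.2
```

```bash
python3 - <<'E'
from h import *
th=np.r_[.145:1.805:17j];P=np.array([tab(t) for t in th])
B=R.from_euler('xyz',(180,0,8.2),degrees=True).inv()
for t,d in zip(th[1:],B.apply(np.diff(P,axis=0))*100):print(round(t,2),np.round(d,2))
E
```

```text
0.25 [ 0.56  0.   -1.53]
0.35 [ 0.71  0.   -1.46]
0.46 [ 0.86  0.   -1.38]
0.56 [ 1.   -0.   -1.28]
0.66 [ 1.13 -0.   -1.17]
0.77 [ 1.24  0.   -1.05]
0.87 [ 1.34  0.   -0.92]
0.98 [ 1.43  0.   -0.77]
1.08 [ 1.5   0.   -0.62]
1.18 [ 1.56 -0.   -0.46]
1.29 [ 1.6  0.  -0.3]
1.39 [ 1.62 -0.   -0.13]
1.49 [1.63 0.   0.04]
1.6 [1.61 0.   0.21]
1.7 [ 1.58 -0.    0.37]
1.8 [ 1.54 -0.    0.54]
```

```bash
python3 - <<'E'
from h import *;from plant import r
s=r.get_state();print(s["gripper_width"],s["gripper_force"],s["tcp_pos"],s["contact_force"])
c=r.capture("wrist");k=r.capture("side")["color"][:,:,::-1]
a=c["color"][:,:,::-1];b=cv2.resize(k[170:270,230:390],(640,400),interpolation=cv2.INTER_CUBIC)
cv2.imwrite("pics/w2.png",cv2.resize(np.vstack([a[:300],b]),(550,600)))
E
```

```text
0.013388779367367062 0.2090548281557858 [0.45638554 0.20062992 0.13109169] [-0.32718268 -0.62265034  0.63103521]
```

View pics/w2.png

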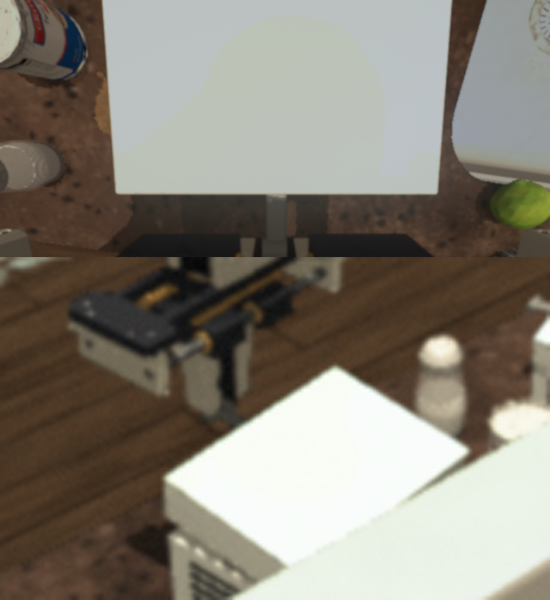

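```bash
python3 -m crank '[[[0,0,0],[0,0,0],1],[[0,0,0],[0,0,0],1]]'; python3 - <<'E'
from h import *;from plant import r
s=r.get_state();c=r.capture("wrist")
Tw=np.eye(4);Tw[:3,:3]=R.from_euler('xyz',s["eef_rot"],degrees=True).as_matrix();Tw[:3,3]=s["tcp_pos"]
W=pts(c,Tw@c["hand_eye"])
for v in range(215,305,6):print(v,[np.round((W[v,u]-HX)*1000).astype(int).tolist() for u in(300,322,345)],c["color"][v,322])
K=c["intrinsics"];q=np.linalg.inv(Tw@c["hand_eye"])@np.r_[tab(.145),1];print((K@q[:3])[:2]/q[2])
P=W[60:200,200:450].reshape(-1,3);A=np.c_[P[:,:2],np.ones(len(P))];co=np.linalg.lstsq(A,P[:,2],rcond=None)[0];print("plane",co)
cv2.imwrite("pics/w3.png",cv2.resize(c["color"][200:320,240:400][:,:,::-1],(800,600),interpolation=cv2.INTER_CUBIC))
E
```

```text
time_s: 3.45
tcp_pos: [0.4563, 0.2006, 0.1308]
eef_rot: [-180.0, -0.0, 8.2]
contact_force: [-0.7, 0.6, 0.8]
gripper_width: 0.0008
gripper_force: 0.2
215 [[-109, -6, 52], [-108, -16, 51], [-107, -26, 50]] [187 193 186]
221 [[-112, -6, 51], [-111, -16, 52], [-109, -27, 52]] [187 193 186]
227 [[-146, -4, -77], [-116, -17, 43], [-140, -41, -77]] [150 143 128]
233 [[-151, -4, -78], [-119, -18, 43], [-146, -42, -78]] [79 78 71]
239 [[-156, -5, -78], [-122, -18, 44], [-151, -43, -78]] [72 71 65]
245 [[-162, -6, -79], [-124, -18, 45], [-156, -44, -77]] [72 69 63]
251 [[-167, -6, -77], [-127, -19, 45], [-161, -45, -78]] [70 67 61]
257 [[-172, -7, -78], [-130, -19, 45], [-166, -45, -77]] [68 65 59]
263 [[-178, -8, -78], [-134, -20, 45], [-172, -46, -77]] [67 64 58]
269 [[-184, -8, -79], [-136, -20, 46], [-177, -47, -77]] [64 61 55]
275 [[-111, -10, 124], [-139, -20, 46], [-109, -21, 125]] [63 60 55]
281 [[-110, -10, 129], [-138, -20, 57], [-109, -21, 128]] [27 26 24]
287 [[-111, -10, 132], [-138, -20, 64], [-109, -21, 132]] [24 24 23]
293 [[-111, -10, 135], [-138, -20, 70], [-109, -21, 135]] [22 22 21]
299 [[-111, -11, 138], [-138, -20, 76], [-108, -20, 140]] [21 19 18]
[321.19473911 292.02264105]
plane [-0.14702338 -0.01920857  0.20767352]
```

View pics/w3.png

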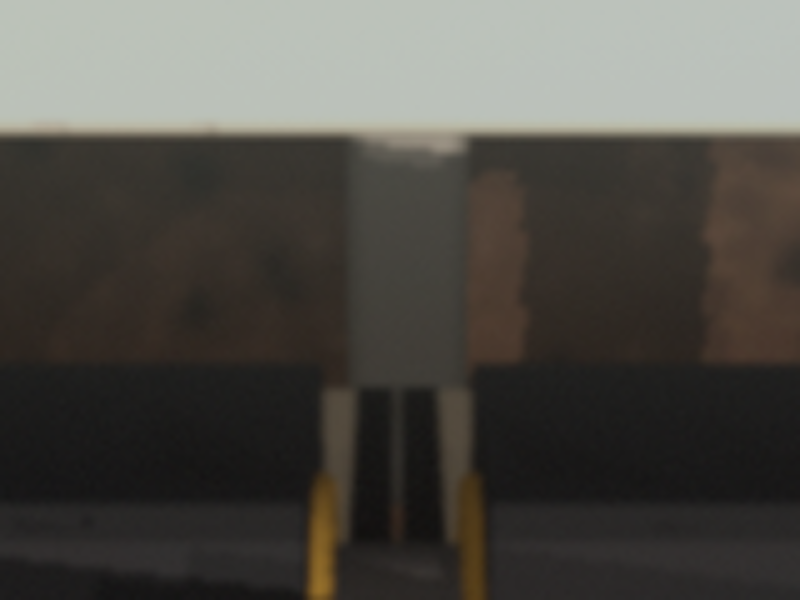

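The fingers shut fully without gripping the roll, so the fingertips may not be where I assumed. I'll check the fingertip extent with the side camera's depth.

```bash
python3 - <<'E'
from h import *;from plant import r
s=r.get_state();c=r.capture("side");W=pts(c)
A=R.from_euler('xyz',s["eef_rot"],degrees=True)
L=A.inv().apply((W-s["tcp_pos"]).reshape(-1,3)).reshape(W.shape)*1000
m=(abs(L[...,0])<60)&(abs(L[...,1])<40)&(L[...,2]>-80)&(L[...,2]<60)
for v,u in list(zip(*np.where(m)))[::3]:print((u,v),np.round(L[v,u]).astype(int).tolist(),c["color"][v,u].tolist(),end=';')
K=c["intrinsics"];Ti=np.linalg.inv(c["world_from_camera"])
for n,p in dict(tip=s["tcp_pos"]-[0,0,.025],tcp=s["tcp_pos"],tab=tab(.145)).items():
    q=Ti@np.r_[p,1];print(n,(K@q[:3])[:2]/q[2])
q=c["color"][180:240,270:330];cv2.imwrite("pics/s4.png",cv2.resize(q[:,:,::-1],(600,600),interpolation=cv2.INTER_CUBIC))
E
```

```text
(np.int64(313), np.int64(183)) [36, -32, -78] [35, 29, 25];(np.int64(310), np.int64(185)) [36, -22, -78] [18, 19, 19];(np.int64(313), np.int64(185)) [38, -31, -74] [36, 29, 24];(np.int64(307), np.int64(186)) [36, -12, -79] [17, 19, 19];(np.int64(310), np.int64(186)) [35, -23, -74] [19, 17, 19];(np.int64(313), np.int64(186)) [38, -31, -72] [38, 31, 25];(np.int64(307), np.int64(187)) [38, -10, -79] [21, 21, 21];(np.int64(310), np.int64(187)) [40, -18, -76] [18, 18, 19];(np.int64(303), np.int64(188)) [32, -3, -77] [102, 76, 41];(np.int64(306), np.int64(188)) [36, -8, -76] [22, 22, 22];(np.int64(309), np.int64(188)) [39, -15, -74] [19, 19, 19];(np.int64(302), np.int64(189)) [37, 5, -80] [47, 37, 26];(np.int64(305), np.int64(189)) [37, -4, -76] [27, 23, 21];(np.int64(308), np.int64(189)) [38, -13, -72] [27, 24, 22];(np.int64(283), np.int64(190)) [5, 35, -79] [19, 20, 20];(np.int64(303), np.int64(190)) [32, -3, -71] [41, 32, 24];(np.int64(306), np.int64(190)) [36, -8, -71] [22, 22, 20];(np.int64(282), np.int64(191)) [2, 35, -75] [20, 21, 22];(np.int64(285), np.int64(191)) [10, 34, -78] [20
[... 11544 characters left out ...]
249, 252, 245];(np.int64(303), np.int64(225)) [54, 25, 2] [250, 253, 246];(np.int64(306), np.int64(225)) [59, 19, 3] [249, 252, 246];(np.int64(298), np.int64(226)) [49, 36, 2] [249, 252, 246];(np.int64(301), np.int64(226)) [53, 30, 3] [249, 252, 246];(np.int64(304), np.int64(226)) [58, 25, 4] [249, 252, 246];(np.int64(298), np.int64(227)) [52, 39, 2] [249, 252, 245];(np.int64(301), np.int64(227)) [55, 33, 3] [249, 253, 246];(np.int64(304), np.int64(227)) [59, 26, 5] [249, 252, 245];(np.int64(301), np.int64(228)) [58, 36, 3] [249, 252, 245];(np.int64(300), np.int64(229)) [57, 38, 5] [249, 252, 246];tip [294.00860731 219.36957695]
tcp [293.55690126 211.02211256]
tab [293.5067962  213.38290457]
```

View pics/s4.png

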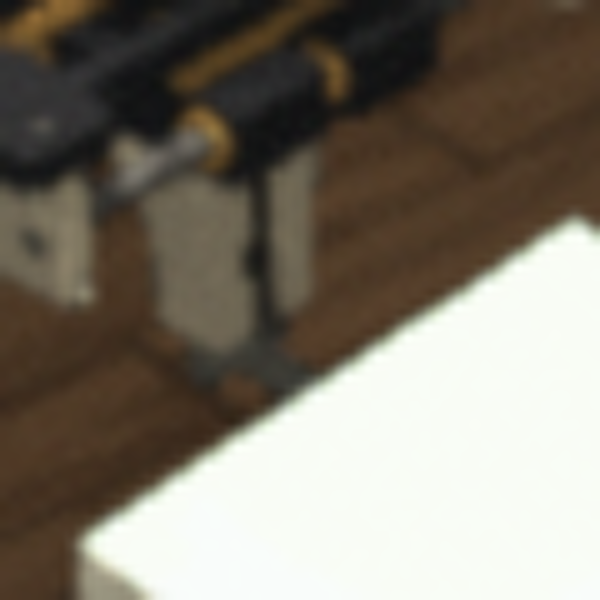

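In the side view (crop (240,330)) the shut fingers end just above the roll at (210,365), at about tool z = 0. The tips are therefore about 25 mm short of where the spec puts them, and they closed above the roll. I'll open and measure the tips again before going lower.

```bash
python3 -m crank '[[[0,0,0],[0,0,0],0.1],[[0,0,0],[0,0,0],0.1],[[0,0,0],[0,0,0],0.1],[[0,0,0],[0,0,0],0.1],[[0,0,0],[0,0,0],0.1],[[0,0,0],[0,0,0],0.1]]'; cat >> h.py <<'E'
def tips(r,x=14,y=60):
    s=r.get_state();c=r.capture("side");W=pts(c)
    L=R.from_euler('xyz',s["eef_rot"],degrees=True).inv().apply((W-s["tcp_pos"]).reshape(-1,3)).reshape(W.shape)*1000
    m=(abs(L[...,0])<x)&(abs(L[...,1])<y)&(L[...,2]>-45)&(L[...,2]<40)
    q=L[m];return q[q[:,2].argsort()],s
E
python3 - <<'E'
from h import *;from plant import r
q,s=tips(r)
for a in range(-60,60,10):
    k=q[(q[:,1]>=a)&(q[:,1]<a+10)]
    if len(k):print(a,np.round(k[-3:]).astype(int).tolist(),len(k))
E
```

```text
time_s: 4.15
tcp_pos: [0.4562, 0.2005, 0.1307]
eef_rot: [180.0, 0.0, 8.2]
contact_force: [-0.6, -0.2, -0.0]
gripper_width: 0.0383
gripper_force: 0.0
-40 [[9, -32, -8], [10, -34, -5], [8, -33, -2]] 22
-30 [[9, -21, -2], [-5, -21, 1], [7, -22, 2]] 63
-20 [[-6, -18, 0], [1, -19, 0], [3, -12, 11]] 73
-10 [[11, 0, 7], [4, -7, 8], [6, -5, 9]] 17
0 [[6, 5, 9], [10, 6, 10], [8, 7, 11]] 24
10 [[4, 11, 10], [4, 17, 10], [3, 13, 12]] 10
20 [[9, 25, -3], [10, 29, -2], [10, 22, -2]] 38
30 [[-5, 35, -2], [1, 34, -1], [8, 31, 0]] 111
40 [[7, 40, -41], [5, 41, -41], [5, 41, -38]] 6
```

Open or shut, the tips sit at tool z ≈ 0, so the whole gripper is about 25 mm short of its stated frame. I'll go 25 mm lower, grip again and correct the helper.

```bash
sed -i 's/\[0,0,.006\])\? *# TCP.*/[0,0,-.019]/;s/+\[0,0,.006\]/+[0,0,-.019]/' h.py; grep "def grasp" h.py; python3 -m crank '[[[0,0,0],[0,0,1],0.1],[[0,0,0],[0,0,1],0.1],[[0,0,0],[0,0,0.5],0.1],[[0,0,0],[0,0,0],1],[[0,0,0],[0,0,0],1],[[0,0,0],[0,0,0],1],[[0,0,0],[0,0,0],1],[[0,0,0],[0,0,0],1]]' 20
```

```text
def grasp(p):return np.array(p)+[0,0,-.019]
time_s: 5.0
tcp_pos: [0.4563, 0.1997, 0.1058]
eef_rot: [179.9, 0.0, 8.2]
contact_force: [2.9, -4.7, -2.3]
gripper_width: 0.0258
gripper_force: 20.0
```

The roll is gripped at 25.8 mm. Now I swing it along the arc.

```bash
python3 -m crank '[[[0,0,0],[0.56,0,-1.53],1],[[0,0,0],[0.71,0,-1.46],1],[[0,0,0],[0.86,0,-1.38],1],[[0,0,0],[1.0,0,-1.28],1],[[0,0,0],[0,0,0],1]]'
```

```text
time_s: 5.5
tcp_pos: [0.4876, 0.2041, 0.1637]
eef_rot: [179.9, 0.0, 8.2]
contact_force: [-4.8, -3.9, 2.7]
gripper_width: 0.0253
gripper_force: 20.0
```

```bash
python3 -m crank '[[[0,0,0],[1.13,0,-1.17],1],[[0,0,0],[1.24,0,-1.05],1],[[0,0,0],[1.34,0,-0.92],1],[[0,0,0],[1.43,0,-0.77],1],[[0,0,0],[1.5,0,-0.62],1],[[0,0,0],[1.56,0,-0.46],1],[[0,0,0],[0,0,0],1]]'
```

```text
time_s: 6.2
tcp_pos: [0.5702, 0.216, 0.2136]
eef_rot: [179.9, -0.1, 8.2]
contact_force: [-1.3, -5.3, 7.3]
gripper_width: 0.0256
gripper_force: 20.0
```

```bash
python3 -m crank '[[[0,0,0],[1.6,0,-0.3],1],[[0,0,0],[1.62,0,-0.13],1],[[0,0,0],[1.63,0,0.04],1],[[0,0,0],[1.61,0,0.21],1],[[0,0,0],[1.58,0,0.37],1],[[0,0,0],[1.0,0,0.33],1],[[0,0,0],[0,0,0],1],[[0,0,0],[0,0,0],1]]'; python3 - <<'E'
from h import *
for t in(1.6,1.7,1.75,1.8):print(t,grasp(tab(t)))
E
```

```text
time_s: 7.0
tcp_pos: [0.6597, 0.2288, 0.2083]
eef_rot: [179.9, -0.2, 8.2]
contact_force: [4.1, -5.5, 4.2]
gripper_width: 0.0258
gripper_force: 20.0
1.6 [0.63302415 0.22536716 0.21323312]
1.7 [0.64812335 0.22754299 0.20961578]
1.75 [0.6555199  0.22860885 0.20723992]
1.8 [0.66278967 0.22965644 0.20449353]
```

```bash
python3 -m crank '[[[0,0,0],[0,0,0],0],[[0,0,0],[0,0,0],0],[[0,0,0],[0,0,0],0],[[0,0,0],[0,0,0],0],[[0,0,0],[0,0,-2.5],0],[[0,0,0],[0,0,-3],0],[[0,0,0],[-3.5,0,-1],0],[[0,0,0],[-4,0,0],0]]';python3 -m crank '[[[0,0,0],[-4,0,0],0],[[0,0,0],[-4,0,0],0],[[0,0,0],[-4,0,0],0],[[0,0,0],[0,0,0],0],[[0,0,0],[0,0,0],0]]'
python3 - <<'E'
from h import *;from plant import r
s=r.get_state();print(s["tcp_pos"]);c=r.capture("wrist");t=r.capture("top")
Tw=np.eye(4);Tw[:3,:3]=R.from_euler('xyz',s["eef_rot"],degrees=True).as_matrix();Tw[:3,3]=s["tcp_pos"]
M=Tw@c["hand_eye"];import pickle;pickle.dump((c,M),open("w5.pkl","wb"));K=c["intrinsics"]
for y in(28,-28):
    q=np.linalg.inv(M)@np.r_[cl(-72,y,24),1];print(y,(K@q[:3])[:2]/q[2])
a=c["color"][:330,:,::-1];b=cv2.resize(t["color"][190:290,240:360,::-1],(324,270))
o=np.zeros((600,640,3),np.uint8);o[:330]=a;o[330:,:324]=b;cv2.imwrite("pics/w5.png",o)
E
```

```text
time_s: 7.8
tcp_pos: [0.5841, 0.2195, 0.273]
eef_rot: [-180.0, -0.1, 8.2]
contact_force: [0.4, 0.8, 0.3]
gripper_width: 0.0439
gripper_force: 0.0
time_s: 8.3
tcp_pos: [0.4643, 0.2021, 0.2729]
eef_rot: [-179.9, -0.1, 8.3]
contact_force: [2.0, -0.5, 0.2]
gripper_width: 0.0437
gripper_force: 0.0
[0.46432044 0.20211268 0.27292539]
28 [290.02596044 147.60960092]
-28 [351.75561839 147.66339881]
```

View pics/w5.png

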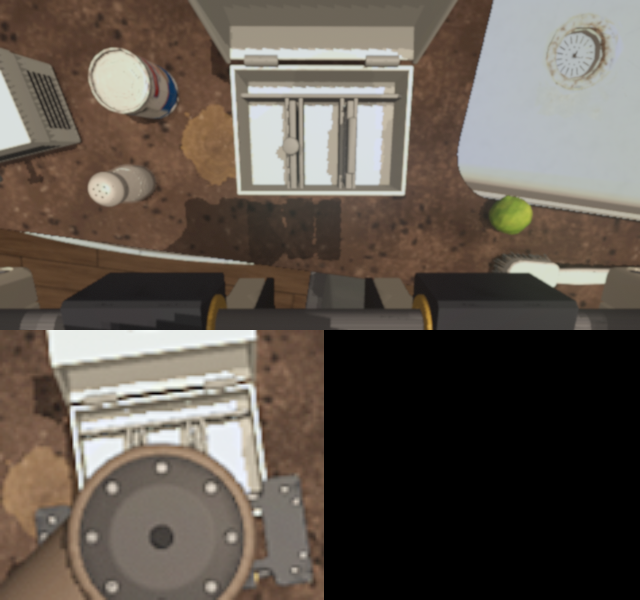

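The cover is open. The solid filter's round knob is at (291,146), so the mesh filter is in the right-hand slot, near (347,148). I'll locate its grip by depth.

```bash
python3 - <<'E'
from h import *;from plant import r;import pickle
c,M=pickle.load(open("w5.pkl","rb"));W=pts(c,M)
c_,s_=np.cos(np.radians(YAW)),np.sin(np.radians(YAW));d=(W-HX)*1000
X=c_*d[...,0]+s_*d[...,1];Y=-s_*d[...,0]+c_*d[...,1];Z=d[...,2]
for v in(110,130,148,165):print(v,[(u,int(X[v,u]),int(Y[v,u]),int(Z[v,u])) for u in range(336,360,2)])
for a,b in((5,50),(-50,-5)):
    m=(Z>10)&(Z<35)&(X>-110)&(X<-30)&(Y>a)&(Y<b);print(m.sum(),[np.round(np.percentile(q[m],[3,50,97]),1).tolist() for q in(X,Y,Z)])
m=(Z>10)&(Z<35)&(X>-110)&(X<-30)&(Y>-50)&(Y<-5)
A=np.polyfit(X[m],Y[m],1);print("slope deg",np.degrees(np.arctan(A[0])))
E
```

```text
110 [(336, -31, -17, -65), (338, -33, -18, -47), (340, -35, -19, -25), (342, -35, -21, -26), (344, -33, -24, -44), (346, -34, -26, -37), (348, -37, -26, -6), (350, -37, -28, -6), (352, -37, -30, -6), (354, -35, -33, -27), (356, -35, -35, -26), (358, -31, -42, -67)]
130 [(336, -52, -17, -65), (338, -53, -18, -42), (340, -54, -19, -24), (342, -54, -21, -25), (344, -53, -26, -60), (346, -55, -23, 6), (348, -56, -24, 24), (350, -56, -25, 25), (352, -56, -27, 24), (354, -56, -29, 24), (356, -56, -31, 23), (358, -52, -42, -67)]
148 [(336, -72, -17, -67), (338, -72, -18, -35), (340, -72, -20, -25), (342, -72, -22, -25), (344, -72, -26, -60), (346, -72, -23, 13), (348, -72, -24, 24), (350, -72, -26, 25), (352, -72, -28, 24), (354, -72, -30, 23), (356, -72, -40, -64), (358, -72, -43, -66)]
165 [(336, -92, -18, -65), (338, -90, -18, -28), (340, -89, -20, -25), (342, -91, -24, -59), (344, -91, -26, -56), (346, -87, -23, 17), (348, -87, -24, 24), (350, -87, -26, 23), (352, -87, -28, 25), (354, -87, -30, 25), (356, -92, -41, -68), (358, -92, -43, -66)]
242 [[-76.8, -69.7, -63.6], [21.4, 28.0, 35.0], [22.3, 23.9, 25.5]]
548 [[-92.8, -69.7, -46.9], [-31.3, -27.0, -23.6], [14.4, 23.9, 25.7]]
slope deg -0.25994953592189285
```

```bash
python3 - <<'E'
from h import *;from plant import r
print(to(r.get_state(),grasp(cl(-70,-27.5,10))))
E
```

```text
(array([-0., -0.,  0.]), array([ 7.08,  2.85, 20.32]))
```

```bash
python3 -m crank '[[[0,0,0],[3.5,1.4,0],0.35],[[0,0,0],[3.58,1.45,0],0.35],[[0,0,0],[0,0,4],0.35],[[0,0,0],[0,0,4],0.35],[[0,0,0],[0,0,2],0.35],[[0,0,0],[0,0,0],0.35],[[0,0,0],[0,0,0],0.35]]'
python3 - <<'E'
from h import *;from plant import r
print(to(r.get_state(),grasp(cl(-70,-27.5,10))))
q,s=tips(r)
for a in range(-60,60,10):
    k=q[(q[:,1]>=a)&(q[:,1]<a+10)]
    if len(k):print(a,np.round(k[-3:]).astype(int).tolist(),len(k))
E
```

```text
time_s: 9.1
tcp_pos: [0.5399, 0.1838, 0.1719]
eef_rot: [179.9, 0.0, 8.2]
contact_force: [0.2, 0.7, 1.3]
gripper_width: 0.0286
gripper_force: 0.0
(array([0.1, 0. , 0. ]), array([-0.05, -0.04, 10.29]))
-40 [[10, -30, -44], [10, -31, -39], [10, -30, -31]] 3
-30 [[10, -23, -5], [10, -27, -3], [10, -24, -2]] 44
-20 [[-7, -16, 2], [-10, -15, 2], [-5, -17, 4]] 115
-10 [[-2, -10, -23]] 1
10 [[7, 14, -4], [8, 15, 0], [8, 18, 1]] 19
20 [[-5, 30, -2], [6, 29, -1], [8, 24, 1]] 64
30 [[3, 32, -4], [-1, 30, -4], [-10, 31, -3]] 94
```

Everything agrees with the corrected frame. Descend and grip.

```bash
python3 -m crank '[[[0,0,0],[0,0,3],0.35],[[0,0,0],[0,0,3],0.35],[[0,0,0],[0,0,2],0.35],[[0,0,0],[0,0,1.5],0.35],[[0,0,0],[0,0,0.7],0.35],[[0,0,0],[0,0,0],0.35]]';python3 -m crank '[[[0,0,0],[0,0,0],1],[[0,0,0],[0,0,0],1],[[0,0,0],[0,0,0],1],[[0,0,0],[0,0,0],1],[[0,0,0],[0,0,0],1]]' 25
```

```text
time_s: 9.75
tcp_pos: [0.5395, 0.1841, 0.0704]
eef_rot: [-180.0, -0.0, 8.2]
contact_force: [0.7, -0.3, 0.3]
gripper_width: 0.0286
gripper_force: 0.0
time_s: 10.25
tcp_pos: [0.5394, 0.1841, 0.0708]
eef_rot: [-180.0, -0.1, 8.2]
contact_force: [-0.7, -0.2, 6.2]
gripper_width: 0.0078
gripper_force: 25.0
```

```bash
python3 -m crank '[[[0,0,0],[0,0,-1],1],[[0,0,0],[0,0,-1.5],1],[[0,0,0],[0,0,-2],1],[[0,0,0],[0,0,-2],1],[[0,0,0],[0,0,-2],1],[[0,0,0],[0,0,-2],1],[[0,0,0],[0,0,-2],1],[[0,0,0],[0,0,-2],1]]';python3 -m crank '[[[0,0,0],[0,0,0],1],[[0,0,0],[0,0,0],1]]'
python3 - <<'E'
from h import *;from plant import r
s=r.get_state();print(to(s,[.61,-.16,s["tcp_pos"][2]]))
c=r.capture("wrist");k=r.capture("side")
o=np.zeros((580,640,3),np.uint8);o[:330]=c["color"][:330,:,::-1];o[330:,:400]=cv2.resize(k["color"][160:285,230:430,::-1],(400,250));cv2.imwrite("pics/w6.png",o)
E
```

```text
time_s: 11.05
tcp_pos: [0.5387, 0.1836, 0.2163]
eef_rot: [-180.0, -0.0, 8.2]
contact_force: [0.0, 0.5, -0.7]
gripper_width: 0.0075
gripper_force: 25.0
time_s: 11.25
tcp_pos: [0.5389, 0.1838, 0.2154]
eef_rot: [-180.0, -0.0, 8.2]
contact_force: [0.9, -0.2, -0.6]
gripper_width: 0.0082
gripper_force: 25.0
(array([-0., -0.,  0.]), array([ 2.14, 35.04,  0.  ]))
```

View pics/w6.png

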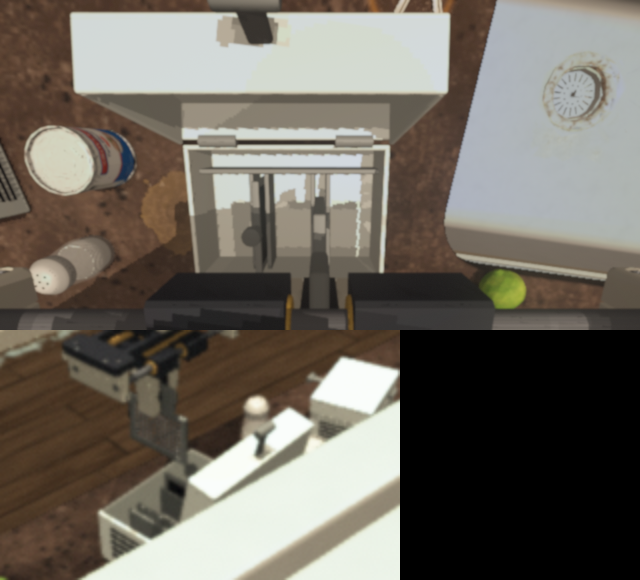

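The mesh filter hangs in the fingers and the solid filter's knob is still in place at (251,237). Carry it to the sink.

```bash
python3 -m crank '[[[0,0,0],[0.3,2,0],1],[[0,0,0],[0.4,3.5,0],1],[[0,0,0],[0.4,3.5,0],1],[[0,0,0],[0.4,3.5,0],1],[[0,0,0],[0.4,3.5,0],1],[[0,0,0],[0.4,3.5,0],1],[[0,0,0],[0.4,3.5,0],1],[[0,0,0],[0.4,3.5,0],1]]';python3 -m crank '[[[0,0,0],[0,3.5,0],1],[[0,0,0],[0,3,0],1],[[0,0,0],[0,2,0],1],[[0,0,0],[0,0,1.5],1],[[0,0,0],[0,0,1.5],1],[[0,0,0],[0,0,1],1],[[0,0,0],[0,0,0],1],[[0,0,0],[0,0,0],1]]'
python3 - <<'E'
from h import *;from plant import r
s=r.get_state();print(s["tcp_pos"],s["qd"].round(2))
c=r.capture("side");t=r.capture("top");W=pts(c)
L=W-s["tcp_pos"];m=(abs(L[...,0])<.06)&(abs(L[...,1])<.03)&(W[...,2]>.02)&(W[...,2]<s["tcp_pos"][2]+.03)
P=W[m];print(len(P),np.percentile(P,[1,50,99],axis=0).round(3))
o=np.zeros((600,640,3),np.uint8);o[:300,:400]=cv2.resize(c["color"][130:355,60:360,::-1],(400,300));o[300:,:500]=cv2.resize(t["color"][110:290,240:540,::-1],(500,300));cv2.imwrite("pics/f.png",o)
E
```

```text
time_s: 12.15
tcp_pos: [0.6072, -0.0755, 0.2138]
eef_rot: [-180.0, 0.1, 8.2]
contact_force: [0.4, 0.0, -0.9]
gripper_width: 0.0079
gripper_force: 25.0
time_s: 12.95
tcp_pos: [0.6198, -0.1581, 0.1748]
eef_rot: [180.0, 0.0, 8.3]
contact_force: [-0.4, -0.7, 1.0]
gripper_width: 0.0082
gripper_force: 25.0
[ 0.61976748 -0.15812366  0.17483917] [ 0.18 -0.75  0.82  0.12 -0.02  0.06]
392 [[ 0.582 -0.18   0.127]
 [ 0.63  -0.16   0.188]
 [ 0.649 -0.138  0.204]]
```

View pics/f.png

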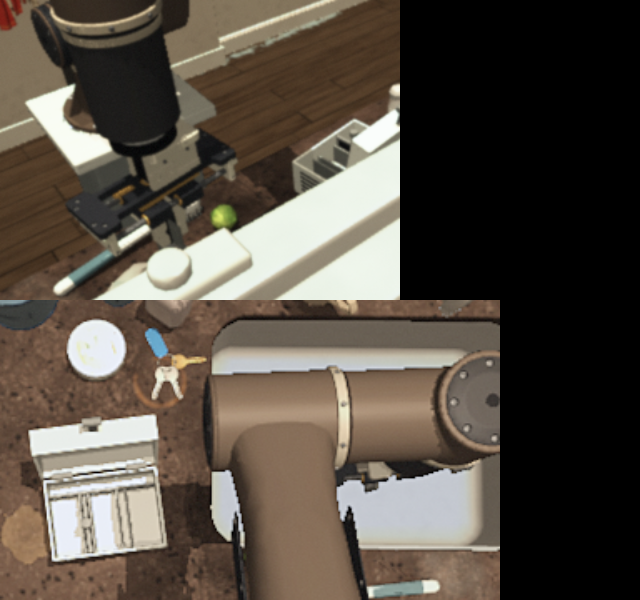

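The filter is held over the near half of the sink, lower edge at about 0.116 m. The cover stands open, the solid filter is in its slot (85,520), and the lime and brush are untouched. Settle and hand in.

```bash
python3 -m crank '[[[0,0,0],[0,0,0],1],[[0,0,0],[0,0,0],1],[[0,0,0],[0,0,0],1],[[0,0,0],[0,0,0],1]]'; python3 -c "
from plant import r
print(r.close_job())"
```

```text
time_s: 13.45
tcp_pos: [0.6198, -0.1582, 0.1752]
eef_rot: [180.0, -0.0, 8.2]
contact_force: [-0.6, -0.1, -0.8]
gripper_width: 0.0081
gripper_force: 25.0
the job is handed in; nothing more can be done
None
```

The job is handed in at 13.5 s with no verdict returned: the cover stands open at about 1.77 rad, and the mesh filter is held upright over the sink at 25 N with its lower edge about 0.12 m above the worktop. The solid filter is still in its slot, and the lime and brush looked unmoved in the last pictures; the shaker and tin were last seen in place just before the carry.

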